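# Set four finished brushes in their matching holders

## Robot

A 7-joint arm with a two-finger parallel gripper is mounted at the origin on the work surface. World frame = base frame: x ahead of the robot, y to its left, z up, the work surface at z = 0. Lengths are in m, angles in degrees, forces in N, time in s.
With the tool pointing down it reaches from about 0.4 to 0.85 m from the base axis. Payload 10.4 kg.
Tool frame: the origin (TCP) lies at the very end of the fingers, on their centre line; the grasp point (between the pads) lies 19 mm behind it; z points along the fingers, y is the line along which they close (so a half turn about z gives the same grasp; the last joint's range is limited). The gripper opens to 85 mm and grips with 20 to 120 N. Pads are 22 mm wide; open, the fingers measure 114 mm over their backs; the gripper's body (76 mm by 85 mm) begins 54 mm behind the grasp point. The pads swing forward as they close: fully open they stand 13 mm farther back than shut.
Start: joints at [66.142, 19.034, -3.707, 83.658, 1.238, 77.344, -5.071], TCP at [0.24, -0.577, 0.231] pointing down, gripper open.
Joint ranges: [-148.97, 148.97], [-28.65, 121.19], [-84.17, 76.75], [9.2, 138.47], [-72.65, 252.65], [3.7, 117.97], [-149.18, 149.18]. Speed limits (degrees/s): [127.2, 127.2, 159.86, 159.86, 180, 180, 180].

## Interface

Orientations are given as [roll, pitch, yaw] about the fixed x, y, z axes, in that order (R = Rz(yaw) Ry(pitch) Rx(roll)).
In Python, from cell import ctrl gives the robot as it stands.
- The arm moves only by the tool send_rows, never from a script. Its arguments are lists of equal length, an entry for each row: "translation": the shift along the tool's x, y, z in units of 30 mm (1.0 is 30 mm), a list of three; "yaw": the turn about the tool's z in units of 6 degrees (1.0 is 6 degrees). A call has exactly 8 rows; each row shifts and turns the commanded pose from where the row before left it, along the tool's axes as they then stand; what a row does not reach is not made up. A row lasts 1/12 s, in which the tool goes at most 41.7 mm and 7.16 degrees, less where a joint would pass 70% of its speed; a pose out of reach is approached as far as the arm can. A call is refused whole if a number of a shift passes 1 or a number of a turn 1, either way. A call with a gripper value outside its range is refused whole. "gripper" is the finger opening in mm, from 0 to 85.4, set as the call begins (left out, the last holds). The fingers move at their own pace and stop on an object; "force" is the grip in N (left out, the last holds). Time passes only in rows, so rows that do not move let the fingers close, or fill a call up. It gives the time, the measured TCP pose, the force, the opening and the grip force at its end, in the units of the state.
- ctrl.observe(): the state, without advancing time (a new reading comes with each control period).
- ctrl.read_camera(name): name is "scene" or "top"; returns a dict with "color" (420x560x3 uint8, red, green, blue), "range_z" (420x560 float32, m along the optical axis (not along the pixel's ray), 0 where there is no reading), "K" (3x3 intrinsics, pixels), "k1" (the pictures are not rectified: a ray, as slopes to the right and down, at radius r is drawn at 1 + k1 r^2 times it, then the intrinsics apply), "T" (4x4, takes a point from camera to world coordinates). Camera axes: x right, y down, z forward; pixel columns grow to the right and rows downward; lengths in m; the calibration is good to about 2 mm. A picture is of the moment at which its call begins.
- ctrl.finish_job(): hands the job in; it is judged then, once.
The state is a dict: "t": time; "joint_positions": joint angles; "qd": joint speeds; "joint_efforts": joint torques, N m; "tool_pos": TCP position; "eef_rot": TCP orientation; "force": force on the tool from outside, world axes, zero at the start; "moment": the same for the moment, N m; "width": opening from 0.0 (shut) to 1.0 (fully open); "finger_force": force on a finger pad.
Only numpy, scipy, OpenCV 4.12 (cv2) and the standard library are available. Lean on these libraries where they do the work, as an engineer would, in place of code of your own. Each camera call takes 0.05 s, during which the arm holds its last target. There are 200 camera calls.

## Task

Put each of the four finished brushes in its own holder to cure. The long round-ended brush, the rectangular brush and the round flat brush each go bristles up on the blue felt pad cut to their shape, centred and lined up with it; the stubby tapered brush goes upright into the aluminium cup, fully home. Leave the glue bottle standing, and leave the brushes released and at rest.

Things in the scene. Friction and masses are not known exactly. Their poses are not given: they have to be found in the camera images.
- brush_oval_center (a point): Hand brush with dark wood back, red cushion and black bristles; sizes in mm: outline a long oval (straight sides, half-round ends) 102 long (x) and 54 wide (y). It lies bristles up on its flat back; 40 high over all: wooden back 18 thick with upright sides (grasp it here), above it the narrower bristles. Point: its centre, 20 above its underside; z up.
- brush_rect_center (a point): Nail brush with light wood back and cream bristles; sizes in mm: outline a rectangle 92 long (x) and 46 wide (y). It lies bristles up on its flat back; 40 high over all: wooden back 18 thick with upright sides (grasp it here), above it the narrower bristles. Point: its centre, 20 above its underside; z up.
- brush_round_center (a point): Round palm brush with mid-brown wood back, red cushion and black bristles; sizes in mm: outline a circle of diameter 56. It lies bristles up on its flat back; 40 high over all: wooden back 18 thick with upright sides (grasp it here), above it the narrower bristles. Point: its centre, 20 above its underside; z up.
- brush_taper_center (a point): Stubby round brush standing upright, sizes in mm: 76 high: dark wood foot tapering from diameter 26 at the bottom to 40 at 30 up, a brass ferrule of diameter 38 from 30 to 48 up (grasp it here), and a cream bristle dome (diameter 37 at most) above. Point: its centre, 38 above its underside; z up.
- pad_oval: Fixed blue felt pad, sizes in mm: long oval 118 long (x) by 70 wide (y), 6 thick, flat top without rim; holder of the long round-ended brush (either way round). Origin: centre of its underside on the table; z up.
- pad_rect: Fixed blue felt pad, sizes in mm: rectangle 108 long (x) by 62 wide (y), 6 thick, flat top without rim; holder of the rectangular brush (either way round). Origin: centre of its underside on the table; z up.
- pad_round: Fixed blue felt pad, sizes in mm: circle of diameter 72, 6 thick, flat top without rim; holder of the round flat brush. Origin: centre of its underside on the table; z up.
- cup_taper: Fixed aluminium cup, sizes in mm: 24 high, rim outer diameter 48, on a foot disc of diameter 68, 5 thick; its tapered bore opens to about diameter 40 at the rim and narrows to about 30 at its floor, 6 above the table. Fully home, the tapered brush stands on that floor with about 2 of play all round. Origin: centre of its underside on the table; z up.
- glue_center (a point): White glue bottle standing loose among the brushes, sizes in mm: body diameter 40, 98 high with its pointed nozzle; it is to be left standing. Point: on its axis, 49 above its underside; z up.

How it is judged:
By the outcome, as a careful person would: the job done as asked, in the order asked, and still so for the second after the job is handed in, with the robot touching nothing.
It also fails if it takes over 106 s, if anything falls off the work surface, if the arm or the gripper's body presses on something with over 40 N, if the wrist force passes 120 N, or if a joint passes its speed limit or range.

## Working session

There is one attempt and no reset: what is moved stays moved. The work goes in short steps, Python scripts to look and compute and a tool call to move; the robot and the scene stay as the last step left them, time stands still between calls to the robot, and variables do not carry over. Pictures are saved under pics/ and viewed, at most 14 in all, crops included, and the job is handed in when it is done.

Besides the shell and the picture viewer there is one more tool, called as a command line: name --pt "numbers of a row" for each row, then --argument value for the rest. send_rows: Moves the arm, as the interface text tells. Its arguments: {"type":"object","properties":{"translation":{"type":"array"},"yaw":{"type":"array"},"gripper":{"type":"number"},"force":{"type":"number"}},"required":["translation","yaw"]}

```bash
ls; mkdir -p pics; cat > h.py <<'E'
import numpy as np, cv2
from cell import ctrl
def cam(n):
    return ctrl.read_camera(n)
def cloud(c):
    K=c["K"];h,w=c["range_z"].shape
    u,v=np.meshgrid(np.arange(w),np.arange(h))
    p=cv2.undistortPoints(np.stack([u,v],-1).reshape(-1,1,2).astype(np.float64),K,np.array([c["k1"],0,0,0,0.])).reshape(h,w,2)
    z=c["range_z"]
    P=np.stack([p[...,0]*z,p[...,1]*z,z],-1)@c["T"][:3,:3].T+c["T"][:3,3]
    P[z==0]=np.nan
    return P
E
python3 - <<'E'
from h import *
for n in("top","scene"):
    c=cam(n);cv2.imwrite(f"pics/{n}0.png",cv2.resize(c["color"][...,::-1],(784,588),interpolation=cv2.INTER_CUBIC));np.savez(f"{n}0.npz",**c)
    print(n,c["K"],c["k1"],c["T"])
print(ctrl.observe())
E
```

```text
pics
top [[431.61595815   0.         268.09869021]
 [  0.         431.61595815 210.20639376]
 [  0.           0.           1.        ]] -0.10900883163371267 [[-0.00993094 -0.99837742  0.05607059  0.48770166]
 [-0.99987676  0.01059639  0.01158331 -0.01662563]
 [-0.01215866 -0.05594864 -0.99835961  1.1460886 ]
 [ 0.          0.          0.          1.        ]]
scene [[467.79793833   0.         271.61029597]
 [  0.         467.79793833 211.22941252]
 [  0.           0.           1.        ]] -0.13717161340987835 [[-0.34055941  0.67627257 -0.65320341  1.16951644]
 [ 0.94021282  0.24818357 -0.23324829  0.21821913]
 [ 0.00437494 -0.69358512 -0.72036139  0.75182807]
 [ 0.          0.          0.          1.        ]]
{'t': 0.1, 'joint_positions': array([66.14343422, 19.06796449, -3.70602652, 83.70027312,  1.23624219,
       77.34361854, -5.07191607]), 'qd': array([ 0.03847056, -0.09579935, -0.03396756, -0.14794153, -0.06263019,
        0.05310705,  0.1037157 ]), 'joint_efforts': array([ 1.18232922e-03, -6.26745486e+01,  4.88965726e-02, -3.92432106e+01,
        1.62481237e-02,  6.79163000e-03,  2.13362460e-05]), 'tool_pos': array([ 0.23966638, -0.57686302,  0.23060735]), 'eef_rot': array([-1.79927952e+02,  2.27030115e-03,  2.25602784e+01]), 'force': array([0.13835528, 0.68991012, 0.42840377]), 'moment': array([0.04487475, 0.02594724, 0.05313868]), 'finger_force': 0.0, 'width': 0.9988125063521841}
```

View pics/top0.png

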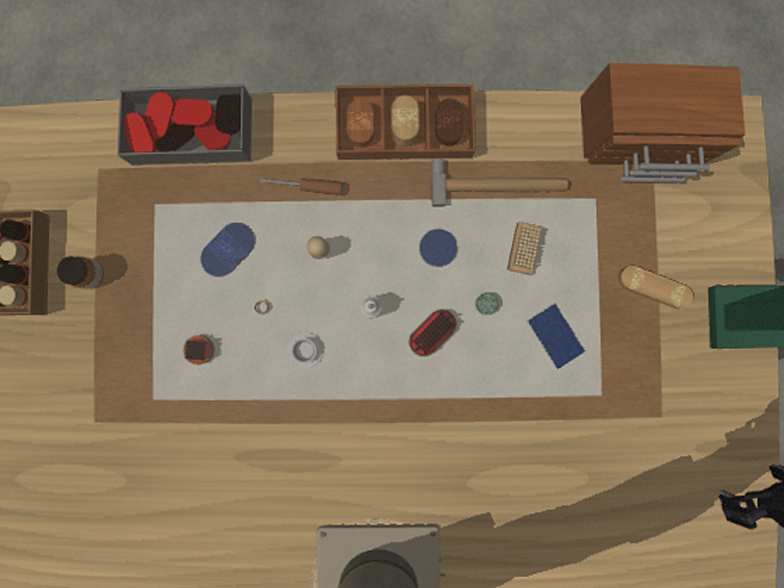

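View pics/scene0.png

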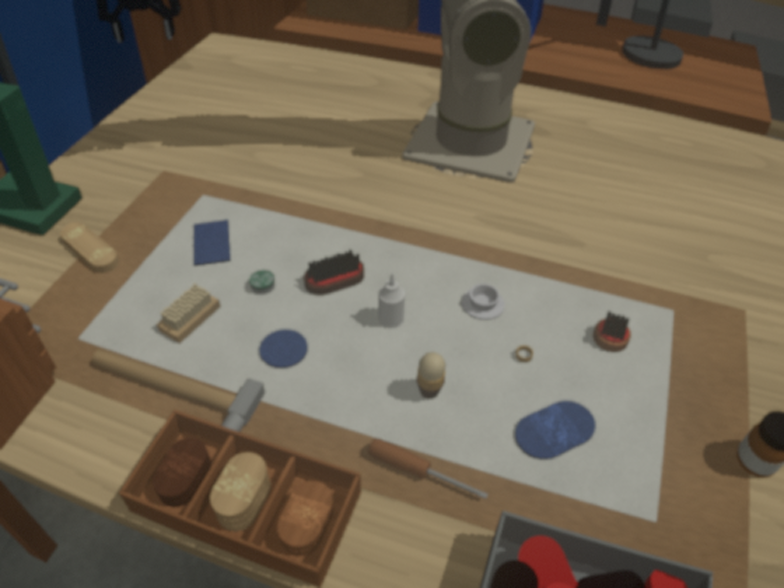

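Top view (1.4x scaled pixels): oval pad (228,249), taper brush (318,247), round pad (438,247), rect brush (526,248), glue (372,306), oval brush (433,332), rect pad (556,336), cup (305,349) and round brush (199,349). The tin (488,302) and the ring (262,307) are clutter. Next I measure them from depth and colour.

```bash
cat > m.py <<'E'
from h import *
S={"pad_oval":(228,249),"taper":(318,247),"pad_round":(438,247),"rect":(526,248),"glue":(372,306),"oval":(433,332),"pad_rect":(556,336),"cup":(305,349),"round":(199,349),"tin":(488,302)}
def meas(c,name,P=None,r=0.075,at=None):
    """segment by height (brushes) or blue (pads) around a pixel of the scaled top picture, or world xy"""
    P=cloud(c) if P is None else P
    if at is None:
        u,v=np.array(S[name])/1.4; at=P[int(v),int(u),:2]
    near=np.hypot(P[...,0]-at[0],P[...,1]-at[1])<r
    col=c["color"].astype(int)
    if name.startswith("pad"): m=near&(col[...,2]-col[...,0]>25)
    else: m=near&(P[...,2]>TZ+(0.003 if name=="cup" else 0.009))
    n,l,s,_=cv2.connectedComponentsWithStats(m.astype(np.uint8))
    m=l==1+np.argmax(s[1:,4])
    Q=P[m]; return m,Q
def rep(name,m,Q):
    R=cv2.minAreaRect((Q[:,:2]*1000).astype(np.float32))
    (x,y),e=cv2.minEnclosingCircle((Q[:,:2]*1000).astype(np.float32))
    d=Q[:,:2]-Q[:,:2].mean(0); w,V=np.linalg.eigh(d.T@d); a=np.degrees(np.arctan2(V[1,1],V[0,1]))%180
    print(f"{name:9s} n={m.sum():4d} mean {Q.mean(0)*1000//.1/10} z[{np.percentile(Q[:,2],2)*1e3:.0f},{np.percentile(Q[:,2],50)*1e3:.0f},{Q[:,2].max()*1e3:.0f}] rect c=({R[0][0]:.1f},{R[0][1]:.1f}) size=({R[1][0]:.0f},{R[1][1]:.0f}) ang={R[2]:.1f} circ=({x:.1f},{y:.1f}) r={e:.1f} pca={a:.1f}")
TZ=0
if __name__=="__main__":
    for n in ("top","scene"):
        c=dict(np.load(n+"0.npz")); P=cloud(c)
        paper=(c["color"].min(-1)>120)&(np.abs(P[...,2])<.01)&(np.ptp(c["color"].astype(int),axis=-1)<25)
        TZ=np.nanmedian(P[...,2][paper]);print(n,"table z",TZ,paper.sum(),P[...,2][paper].std())
        A=np.c_[P[paper][:,:2],np.ones(paper.sum())];print(np.linalg.lstsq(A,P[paper][:,2],rcond=None)[0])
        if n=="top": T0={}
        for k in S:
            m,Q=meas(c,k,P,at=None if n=="top" else T0[k])
            rep(k,m,Q)
            if n=="top": T0[k]=Q.mean(0)[:2]
E
python3 m.py
```

```text
top table z 0.00011085726122272987 38523 0.0021962375716545394
[-3.49728361e-05  8.77909139e-05  1.46376238e-04]
pad_oval  n= 878 mean [642.4 281.1   5. ] z[1,5,12] rect c=(641.8,281.2) size=(69,114) ang=47.2 circ=(643.7,283.3) r=57.3 pca=134.3
taper     n= 202 mean [634.8  98.3  64.5] z[28,70,80] rect c=(636.6,99.3) size=(36,35) ang=1.4 circ=(637.7,100.8) r=19.5 pca=155.7
pad_round n= 516 mean [ 640.7 -122.8    5. ] z[1,5,11] rect c=(640.4,-122.5) size=(67,66) ang=33.0 circ=(640.9,-122.4) r=34.6 pca=3.7
rect      n= 629 mean [ 634.5 -283.4   28.1] z[13,31,43] rect c=(636.9,-287.1) size=(48,94) ang=76.7 circ=(637.0,-285.8) r=50.7 pca=168.9
glue      n= 195 mean [526.2   4.5  64.1] z[51,62,98] rect c=(525.7,5.3) size=(38,37) ang=89.4 circ=(526.7,4.8) r=19.7 pca=61.0
oval      n= 696 mean [ 477.9 -108.1   26.6] z[13,23,44] rect c=(477.9,-109.2) size=(53,100) ang=44.3 circ=(480.0,-107.1) r=50.3 pca=136.6
pad_rect  n= 897 mean [ 469.5 -345.1    4.9] z[1,5,11] rect c=(469.6,-345.4) size=(107,62) ang=30.2 circ=(469.2,-344.7) r=58.6 pca=30.3
cup       n= 394 mean [447.6 130.7   9.8] z[3,6,2
[... 1105 characters left out ...]
0.0,5.0) r=21.5 pca=107.4
oval      n= 889 mean [ 488.8 -104.5   28.1] z[11,30,43] rect c=(484.0,-105.3) size=(50,102) ang=41.4 circ=(479.2,-109.2) r=51.3 pca=132.9
pad_rect  n= 602 mean [ 472.7 -342.6    6.3] z[3,6,10] rect c=(469.8,-343.5) size=(102,54) ang=31.4 circ=(472.3,-345.3) r=54.3 pca=31.1
cup       n= 518 mean [452.4 133.1  11.2] z[4,8,25] rect c=(451.8,134.3) size=(64,68) ang=30.3 circ=(446.1,136.2) r=39.7 pca=118.2
round     n= 516 mean [460.2 333.4  26.5] z[11,24,42] rect c=(456.6,333.8) size=(54,49) ang=83.5 circ=(453.0,334.4) r=28.6 pca=75.7
tin       n= 208 mean [ 534.7 -210.7   17. ] z[11,17,21] rect c=(534.4,-211.5) size=(41,39) ang=25.1 circ=(533.6,-212.4) r=21.7 pca=33.7
```

```bash
cat > fit.py <<'E'
from h import *
import m as M
from scipy.optimize import least_squares
# half-length of core segment/box and radius, height of the outline prism (mm)
SH={"pad_oval":("cap",24,35,6),"pad_round":("cap",0,36,6),"pad_rect":("box",54,31,6),"oval":("cap",24,27,18),"round":("cap",0,28,18),"rect":("box",46,23,18)}
def sdf(k,p):
    t,a,b,_=SH[k]
    if t=="cap": return np.hypot(p[:,0]-np.clip(p[:,0],-a,a),p[:,1])-b
    q=np.abs(p)-[a,b]; return np.hypot(*np.maximum(q,0).T)+np.minimum(q.max(1),0)
def fit(c,k,at,yaw,base=0):
    """outline fit; at mm, yaw deg, base = height of underside mm"""
    P=cloud(c); M.TZ=base/1000
    m,_=M.meas(c,k,P,at=np.array(at)/1000,r=.075)
    ct=max(cv2.findContours(m.astype(np.uint8),cv2.RETR_EXTERNAL,cv2.CHAIN_APPROX_NONE)[0],key=len).astype(np.float64)
    s=cv2.undistortPoints(ct,c["K"],np.array([c["k1"],0,0,0,0.])).reshape(-1,2)
    d=np.c_[s,np.ones(len(s))]@c["T"][:3,:3].T; o=c["T"][:3,3]*1000
    z=SH[k][3]; lo=0 if k.startswith("pad") else 9
    xy=lambda h:o[:2]+d[:,:2]*((h-o[2])/d[:,2])[:,None]
    A,B=xy(base+z),xy(base+lo)
    x=np.array([*at,np.radians(yaw),-1.])
    for _ in range(3):
        near=((A-x[:2])*(o[:2]-x[:2])).sum(1)>0
        p=np.where(near[:,None],B,A)
        def f(x):
            C,S=np.cos(x[2]),np.sin(x[2]); return sdf(k,(p-x[:2])@np.array([[C,-S],[S,C]]))-x[3]
        r=least_squares(f,x,loss="soft_l1",f_scale=1.); x=r.x
    print(f"{k:9s} x={x[0]:.1f} y={x[1]:.1f} yaw={np.degrees(x[2])%180:.1f} off={x[3]:.1f} rms={np.sqrt((r.fun**2).mean()):.1f} n={len(p)}")
    return x
def circ(c,at,z0,z1,R,r=.04):
    P=cloud(c)*1000; s=(np.hypot(P[...,0]-at[0],P[...,1]-at[1])<r*1000)&(P[...,2]>z0)&(P[...,2]<z1); Q=P[s]
    f=lambda x:np.hypot(Q[:,0]-x[0],Q[:,1]-x[1])-R
    x=least_squares(f,at,loss="soft_l1").x; print("circ",at,x.round(1),len(Q),"rms",f(x).std().round(1))
G={"pad_oval":(642,281,136),"pad_round":(641,-122,0),"pad_rect":(470,-345,30),"oval":(478,-109,134),"round":(452,333,0),"rect":(637,-286,167)}
if __name__=="__main__":
    for n in("top","scene"):
        c=dict(np.load(n+"0.npz"))
        for k,g in G.items(): fit(c,k,g[:2],g[2])
        circ(c,(638.,101.),31,47,19); circ(c,(447.,133.),18,27,22); circ(c,(528.,5.),15,55,20)
E
python3 fit.py
```

```text
pad_oval  x=642.6 y=281.6 yaw=135.4 off=-3.3 rms=0.9 n=97
pad_round x=641.0 y=-122.9 yaw=27.0 off=-3.0 rms=0.8 n=72
pad_rect  x=469.5 y=-345.6 yaw=30.6 off=-2.3 rms=0.8 n=101
oval      x=477.9 y=-109.2 yaw=136.9 off=-1.7 rms=0.8 n=86
round     x=451.4 y=334.3 yaw=139.4 off=-1.2 rms=0.9 n=60
rect      x=636.9 y=-287.1 yaw=168.3 off=-0.8 rms=1.0 n=100
circ (638.0, 101.0) [638.4 101.3] 23 rms 0.8
circ (447.0, 133.0) [447.3 131.4] 90 rms 1.4
circ (528.0, 5.0) [528.4   4. ] 13 rms 1.2
pad_oval  x=642.8 y=281.2 yaw=132.4 off=-4.6 rms=0.9 n=129
pad_round x=640.1 y=-123.2 yaw=77.9 off=-6.0 rms=1.2 n=78
pad_rect  x=468.5 y=-345.9 yaw=29.6 off=-6.0 rms=2.3 n=93
oval      x=474.8 y=-110.8 yaw=137.1 off=2.4 rms=2.7 n=123
round     x=447.3 y=335.6 yaw=105.1 off=0.7 rms=3.4 n=78
rect      x=633.9 y=-291.1 yaw=167.7 off=3.0 rms=2.5 n=118
circ (638.0, 101.0) [639.2 101.8] 111 rms 1.1
circ (447.0, 133.0) [450.4 132.8] 136 rms 1.7
circ (528.0, 5.0) [528.2   6. ] 246 rms 1.0
```

```bash
cat > plan.py <<'E'
from h import *
def plan(x,y,z,th):
    """mm, deg: turn units first, then shift in tool units at the final yaw (and at the present yaw)"""
    s=ctrl.observe();p=s["tool_pos"]*1000;t=s["eef_rot"][2]
    dt=(th-t+90)%180-90
    d=np.array([x,y,z])-p
    f=lambda a:np.array([np.cos(a)*d[0]+np.sin(a)*d[1],np.sin(a)*d[0]-np.cos(a)*d[1],-d[2]])/30
    print("now",p.round(1),s["eef_rot"].round(1),"t",round(s["t"],1),"w",round(s["width"]*85.4,1),"f",s["force"].round(1),"ff",round(float(s["finger_force"]),1),"q7",s["joint_positions"][6].round(0))
    print("shift now-yaw",f(np.radians(t)).round(2),"turn units",round(-dt/6,2),"(other way",round(-(dt-np.sign(dt)*180)/6,2),") shift after turn",f(np.radians(t+dt)).round(2))
E
python3 -c "
from plan import *
plan(478,-109,150,136.9)"
```

```text
now [ 239.7 -576.9  230.6] [-179.9    0.    22.6] t 0.1 w 85.3 f [0.1 0.7 0.4] ff 0.0 q7 -5.0
shift now-yaw [ 13.32 -11.35   2.69] turn units 10.94 (other way -19.06 ) shift after turn [ -4.86 -16.82   2.69]
```

send_rows --pt "0.83 -0.71 0" --pt "0.83 -0.71 0" --pt "0.83 -0.71 0" --pt "0.83 -0.71 0" --pt "0.83 -0.71 0" --pt "0.83 -0.71 0" --pt "0.83 -0.71 0" --pt "0.83 -0.71 0" --yaw '[0, 0, 0, 0, 0, 0, 0, 0]' --gripper 85 --force 40

```text
t: 0.77
tool_pos: [0.3587, -0.3417, 0.2311]
eef_rot: [-180.0, 0.0, 22.6]
force: [0.5, 0.3, 0.7]
width: 0.991
finger_force: 0.0
```

send_rows --pt "0.83 -0.71 0" --pt "0.83 -0.71 0" --pt "0.83 -0.71 0" --pt "0.83 -0.71 0" --pt "0.83 -0.71 0" --pt "0.83 -0.71 0" --pt "0.83 -0.71 0" --pt "0.83 -0.71 0" --yaw '[0, 0, 0, 0, 0, 0, 0, 0]'

```text
t: 1.43
tool_pos: [0.4772, -0.108, 0.2312]
eef_rot: [180.0, 0.0, 22.6]
force: [0.6, -0.6, -0.1]
width: 0.998
finger_force: 0.0
```

send_rows --pt "0 0 0" --pt "0 0 0" --pt "0 0 0" --pt "0 0 0" --pt "0 0 0" --pt "0 0 0" --pt "0 0 0" --pt "0 0 0" --yaw '[-1, -1, -1, -1, -1, -1, -1, -1]'

```text
t: 2.1
tool_pos: [0.4767, -0.1096, 0.231]
eef_rot: [-180.0, 0.0, 70.9]
force: [0.4, -0.0, 0.2]
width: 0.993
finger_force: 0.0
```

send_rows --pt "0 0 0.3" --pt "0 0 0.3" --pt "0 0 0.3" --pt "0 0 0.3" --pt "0 0 0.3" --pt "0 0 0.3" --pt "0 0 0.3" --pt "0 0 0.3" --yaw '[-1, -1, -1, -1, -1, -1, -1, -1]'

```text
t: 2.77
tool_pos: [0.4767, -0.1096, 0.1586]
eef_rot: [-180.0, -0.0, 118.9]
force: [0.1, 0.9, 0.7]
width: 0.997
finger_force: 0.0
```

send_rows --pt "0 0 0" --pt "0 0 0" --pt "0 0 0" --pt "0 0 0" --pt "0 0 0" --pt "0 0 0" --pt "0 0 0" --pt "0 0 0" --yaw '[-1, -1, -1, -0.06, 0, 0, 0, 0]'

```text
t: 3.43
tool_pos: [0.4769, -0.1096, 0.1593]
eef_rot: [-180.0, 0.0, 136.8]
force: [0.1, -0.7, 0.4]
width: 0.99
finger_force: 0.0
```

```bash
python3 -c "
from plan import *
plan(477.9,-109.2,2,136.9)"
```

```text
now [ 476.9 -109.6  159.3] [-180.     0.   136.8] t 3.4 w 84.5 f [ 0.1 -0.7  0.4] ff 0.0 q7 51.0
shift now-yaw [-0.01  0.03  5.24] turn units -0.01 (other way 29.99 ) shift after turn [-0.02  0.03  5.24]
```

send_rows --pt "0 0 0.9" --pt "0 0 0.9" --pt "0 0 0.9" --pt "0 0 0.9" --pt "0 0 0.7" --pt "0 0 0.5" --pt "0 0 0.3" --pt "0 0 0.1" --yaw '[0, 0, 0, 0, 0, 0, 0, 0]'

```text
t: 4.1
tool_pos: [0.4763, -0.1094, 0.0021]
eef_rot: [-180.0, -0.1, 136.9]
force: [-0.5, 0.3, -0.0]
width: 0.995
finger_force: 0.0
```

send_rows --pt "0 0 0.04" --pt "0 0 0" --pt "0 0 0" --pt "0 0 0" --pt "0 0 0" --pt "0 0 0" --pt "0 0 0" --pt "0 0 0" --yaw '[0, 0, 0, 0, 0, 0, 0, 0]' --gripper 40

```text
t: 4.77
tool_pos: [0.478, -0.1097, 0.0034]
eef_rot: [179.9, 0.1, 136.9]
force: [-1.7, 0.3, 6.6]
width: 0.621
finger_force: 42.1
```

send_rows --pt "0 0 -0.2" --pt "0 0 -0.5" --pt "0 0 -0.9" --pt "0 0 -0.9" --pt "0 0 -0.9" --pt "0 0 -0.9" --pt "0 0 -0.7" --pt "0 0 0" --yaw '[0, 0, 0, 0, 0, 0, 0, 0]'

```text
t: 5.43
tool_pos: [0.4792, -0.11, 0.157]
eef_rot: [179.9, 0.4, 136.9]
force: [0.5, -0.3, -0.5]
width: 0.62
finger_force: 42.6
```

```bash
sed -i 's/>25)$/>BT)/; s/^TZ=0/TZ=0;BT=25/' m.py; python3 - <<'E'
from fit import *
from plan import plan
for n in("top","scene"):
    c=dict(np.load(n+"0.npz"))
    for M.BT in(8,15,25):
        for k in("pad_oval","pad_round","pad_rect"): fit(c,k,G[k][:2],G[k][2])
plan(642.6,281.5,150,135.)
E
```

```text
pad_oval  x=642.6 y=281.9 yaw=135.3 off=-1.9 rms=0.8 n=99
pad_round x=640.8 y=-122.9 yaw=37.5 off=-2.1 rms=0.7 n=73
pad_rect  x=469.6 y=-345.5 yaw=31.2 off=-1.5 rms=0.8 n=106
pad_oval  x=642.5 y=281.4 yaw=135.7 off=-2.6 rms=0.7 n=96
pad_round x=640.8 y=-122.7 yaw=61.3 off=-2.4 rms=0.7 n=72
pad_rect  x=469.6 y=-345.5 yaw=31.2 off=-1.8 rms=0.8 n=104
pad_oval  x=642.6 y=281.6 yaw=135.4 off=-3.3 rms=0.9 n=97
pad_round x=641.0 y=-122.9 yaw=27.0 off=-3.0 rms=0.8 n=72
pad_rect  x=469.5 y=-345.6 yaw=30.6 off=-2.3 rms=0.8 n=101
pad_oval  x=642.6 y=281.3 yaw=133.8 off=-2.1 rms=0.7 n=135
pad_round x=639.8 y=-123.3 yaw=118.3 off=-2.8 rms=1.1 n=86
pad_rect  x=468.1 y=-346.0 yaw=30.9 off=-3.2 rms=1.5 n=102
pad_oval  x=642.7 y=281.5 yaw=133.5 off=-3.0 rms=0.8 n=133
pad_round x=640.1 y=-123.2 yaw=59.1 off=-3.9 rms=1.0 n=82
pad_rect  x=467.8 y=-346.4 yaw=31.7 off=-4.0 rms=2.2 n=98
pad_oval  x=642.8 y=281.2 yaw=132.4 off=-4.6 rms=0.9 n=129
pad_round x=640.1 y=-123.2 yaw=77.9 off=-6.0 rms=1.2 n=78
pad_rect  x=468.5 y=-345.9 yaw=29.6 off=-6.0 rms=2.3 n=93
now [ 479.2 -110.   157. ] [179.9   0.4 136.9] t 5.4 w 52.9 f [ 0.5 -0.3 -0.5] ff 42.6 q7 51.0
shift now-yaw [ 4.93 13.25  0.23] turn units 0.32 (other way -29.68 ) shift after turn [ 5.37 13.08  0.23]
```

send_rows --pt "0 0 0" --pt "0.36 0.87 0" --pt "0.36 0.87 0" --pt "0.36 0.87 0" --pt "0.36 0.87 0" --pt "0.36 0.87 0" --pt "0.36 0.87 0" --pt "0.36 0.87 0" --yaw '[0.32, 0, 0, 0, 0, 0, 0, 0]'

```text
t: 6.1
tool_pos: [0.5527, 0.0741, 0.1519]
eef_rot: [-180.0, -0.0, 135.0]
force: [1.1, -1.2, -0.8]
width: 0.62
finger_force: 42.5
```

send_rows --pt "0.36 0.87 0" --pt "0.36 0.87 0" --pt "0.36 0.87 0" --pt "0.36 0.87 0" --pt "0.36 0.87 0" --pt "0.36 0.87 0" --pt "0.36 0.87 0" --pt "0.33 0.9 0" --yaw '[0, 0, 0, 0, 0, 0, 0, 0]'

```text
t: 6.77
tool_pos: [0.6405, 0.2827, 0.1515]
eef_rot: [-179.9, -0.0, 135.0]
force: [-0.5, -0.3, -1.4]
width: 0.618
finger_force: 42.5
```

```bash
python3 - <<'E'
from fit import *
from plan import plan
plan(642.6,281.5,10,135.)
c=cam("top"); P=cloud(c)*1000
s=np.hypot(P[...,0]-642,P[...,1]-281)<120
cv2.imwrite("pics/a.png",cv2.resize(c["color"][130:240,110:250,::-1],None,fx=4,fy=4,interpolation=cv2.INTER_CUBIC))
E
```

```text
now [640.5 282.7 151.5] [-179.9   -0.   135. ] t 6.8 w 52.8 f [-0.5 -0.3 -1.4] ff 42.5 q7 4.0
shift now-yaw [-0.08  0.02  4.72] turn units -0.0 (other way 30.0 ) shift after turn [-0.08  0.02  4.72]
```

send_rows --pt "-0.08 0.02 0.7" --pt "0 0 0.9" --pt "0 0 0.9" --pt "0 0 0.9" --pt "0 0 0.6" --pt "0 0 0.35" --pt "0 0 0.2" --pt "0 0 0.1" --yaw '[0, 0, 0, 0, 0, 0, 0, 0]'

```text
t: 7.48
tool_pos: [0.6425, 0.2804, 0.0122]
eef_rot: [-180.0, -0.0, 135.0]
force: [-1.0, -0.1, -1.5]
width: 0.618
finger_force: 42.6
```

send_rows --pt "0 0 0.03" --pt "0 0 0.02" --pt "0 0 0" --pt "0 0 0" --pt "0 0 0" --pt "0 0 0" --pt "0 0 0" --pt "0 0 0" --yaw '[0, 0, 0, 0, 0, 0, 0, 0]'

```text
t: 8.15
tool_pos: [0.6427, 0.2805, 0.0112]
eef_rot: [180.0, 0.0, 135.0]
force: [0.5, 0.1, -0.8]
width: 0.62
finger_force: 42.7
```

send_rows --pt "0.02 0.02 0.02" --pt "0 0 0.02" --pt "0 0 0.02" --pt "0 0 0" --pt "0 0 0" --pt "0 0 0" --pt "0 0 0" --pt "0 0 0" --yaw '[0, 0, 0, 0, 0, 0, 0, 0]'

```text
t: 8.82
tool_pos: [0.6426, 0.2816, 0.0096]
eef_rot: [180.0, -0.0, 135.0]
force: [-3.6, -0.4, 5.4]
width: 0.618
finger_force: 43.4
```

send_rows --pt "0 0 0" --pt "0 0 0" --pt "0 0 0" --pt "0 0 0" --pt "0 0 0" --pt "0 0 0" --pt "0 0 0" --pt "0 0 0" --yaw '[0, 0, 0, 0, 0, 0, 0, 0]' --gripper 85

```text
t: 9.48
tool_pos: [0.6427, 0.2813, 0.0093]
eef_rot: [180.0, 0.0, 135.0]
force: [0.4, -0.1, 0.3]
width: 0.999
finger_force: 0.0
```

send_rows --pt "0 0 -0.3" --pt "0 0 -0.6" --pt "0 0 -0.9" --pt "0 0 -0.9" --pt "0 0 -0.9" --pt "0 0 -0.9" --pt "0 0 -0.9" --pt "0 0 -0.6" --yaw '[0, 0, 0, 0, 0, 0, 0, 0]'

```text
t: 10.15
tool_pos: [0.6431, 0.2819, 0.1933]
eef_rot: [179.8, 0.1, 135.0]
force: [1.3, 0.6, 0.5]
width: 0.997
finger_force: 0.0
```

```bash
python3 -c "
from plan import *
plan(636.9,-287.1,190,168.)"
```

```text
now [643.1 281.9 193.3] [1.798e+02 1.000e-01 1.350e+02] t 10.2 w 85.2 f [1.3 0.6 0.5] ff 0.0 q7 5.0
shift now-yaw [-13.26 -13.56   0.11] turn units -5.5 (other way 24.5 ) shift after turn [ -3.74 -18.6    0.11]
```

send_rows --pt "-0.83 -0.85 0" --pt "-0.83 -0.85 0" --pt "-0.83 -0.85 0" --pt "-0.83 -0.85 0" --pt "-0.83 -0.85 0" --pt "-0.83 -0.85 0" --pt "-0.83 -0.85 0" --pt "-0.83 -0.85 0" --yaw '[0, 0, 0, 0, 0, 0, 0, 0]'

```text
t: 10.82
tool_pos: [0.639, -0.0054, 0.1903]
eef_rot: [180.0, 0.0, 135.0]
force: [0.5, 0.3, 0.6]
width: 0.993
finger_force: 0.0
```

send_rows --pt "-0.83 -0.85 0" --pt "-0.83 -0.85 0" --pt "-0.83 -0.85 0" --pt "-0.83 -0.85 0" --pt "-0.83 -0.85 0" --pt "-0.83 -0.85 0" --pt "-0.83 -0.85 0" --pt "-0.83 -0.85 0" --yaw '[0, 0, 0, 0, 0, 0, 0, 0]'

```text
t: 11.48
tool_pos: [0.6357, -0.2905, 0.1904]
eef_rot: [180.0, 0.1, 135.0]
force: [0.5, -0.8, -0.3]
width: 0.993
finger_force: 0.0
```

send_rows --pt "0 0 0" --pt "0 0 0" --pt "0 0 0" --pt "0 0 0" --pt "0 0 0" --pt "0 0 0" --pt "0 0 0" --pt "0 0 0" --yaw '[1, 1, 1, 1, 1, 1, 1, 1]'

```text
t: 12.15
tool_pos: [0.636, -0.2886, 0.1902]
eef_rot: [180.0, -0.0, 86.7]
force: [0.5, 0.4, 0.0]
width: 0.993
finger_force: 0.0
```

send_rows --pt "0 0 0.2" --pt "0 0 0.2" --pt "0 0 0.2" --pt "0 0 0.2" --pt "0 0 0.2" --pt "0 0 0.2" --pt "0 0 0.2" --pt "0 0 0.2" --yaw '[1, 1, 1, 1, 1, 1, 1, 1]'

```text
t: 12.82
tool_pos: [0.6361, -0.2885, 0.1419]
eef_rot: [180.0, -0.0, 38.7]
force: [0.4, 0.6, -0.3]
width: 0.997
finger_force: 0.0
```

send_rows --pt "0 0 0.2" --pt "0 0 0.2" --pt "0 0 0.2" --pt "0 0 0.2" --pt "0 0 0.2" --pt "0 0 0" --pt "0 0 0" --pt "0 0 0" --yaw '[1, 1, 1, 1, 1, 1, 1, 1]'

```text
t: 13.48
tool_pos: [0.6361, -0.2884, 0.112]
eef_rot: [-180.0, -0.0, -9.3]
force: [-0.1, 0.1, -0.4]
width: 0.996
finger_force: 0.0
```

```bash
python3 - <<'E'
from fit import *
from plan import plan
plan(636.9,-287.1,2,168.)
c=cam("top")
np.savez("top1.npz",**c)
fit(c,"oval",(643,281),135,base=6)
cv2.imwrite("pics/b.png",cv2.resize(c["color"][130:240,110:250,::-1],None,fx=5,fy=5,interpolation=cv2.INTER_CUBIC))
E
```

```text
now [ 636.1 -288.4  112. ] [-180.    -0.    -9.3] t 13.5 w 85.1 f [-0.1  0.1 -0.4] ff 0.0 q7 -81.0
shift now-yaw [ 0.02 -0.05  3.67] turn units 0.46 (other way -29.54 ) shift after turn [ 0.02 -0.05  3.67]
oval      x=641.8 y=280.0 yaw=134.4 off=-1.5 rms=0.8 n=86
```

send_rows --pt "0 0 0.4" --pt "0.02 -0.05 0.8" --pt "0 0 0.8" --pt "0 0 0.7" --pt "0 0 0.5" --pt "0 0 0.3" --pt "0 0 0.12" --pt "0 0 0.04" --yaw '[0.46, 0, 0, 0, 0, 0, 0, 0]'

```text
t: 14.2
tool_pos: [0.6369, -0.2875, 0.0017]
eef_rot: [-180.0, -0.0, -11.7]
force: [0.6, -0.3, -1.0]
width: 0.995
finger_force: 0.0
```

send_rows --pt "0 0 0" --pt "0 0 0" --pt "0 0 0" --pt "0 0 0" --pt "0 0 0" --pt "0 0 0" --pt "0 0 0" --pt "0 0 0" --yaw '[0, 0, 0, 0, 0, 0, 0, 0]' --gripper 35

```text
t: 14.87
tool_pos: [0.6375, -0.2878, 0.0029]
eef_rot: [180.0, -0.1, -11.8]
force: [-1.3, 0.5, 6.5]
width: 0.528
finger_force: 42.2
```

send_rows --pt "0 0 -0.2" --pt "0 0 -0.5" --pt "0 0 -0.9" --pt "0 0 -0.9" --pt "0 0 -0.9" --pt "0 0 -0.6" --pt "0 0 0" --pt "0 0 0" --yaw '[0, 0, 0, 0, 0, 0, 0, 0]'

```text
t: 15.53
tool_pos: [0.6374, -0.2878, 0.1238]
eef_rot: [180.0, -0.2, -11.8]
force: [-1.0, -0.1, -1.9]
width: 0.528
finger_force: 41.5
```

```bash
python3 -c "
from plan import *
plan(469.6,-345.6,120,31)"
```

```text
now [ 637.4 -287.8  123.8] [180.   -0.2 -11.8] t 15.5 w 45.1 f [-1.  -0.1 -1.9] ff 41.5 q7 -83.0
shift now-yaw [-5.08  3.03  0.13] turn units -7.13 (other way 22.87 ) shift after turn [-5.79 -1.23  0.13]
```

send_rows --pt "0 0 0" --pt "0 0 0" --pt "0 0 0" --pt "0 0 0" --pt "0 0 0" --pt "0 0 0" --pt "0 0 0" --pt "0 0 0" --yaw '[-0.9, -0.9, -0.9, -0.9, -0.9, -0.9, -0.9, -0.83]'

```text
t: 16.2
tool_pos: [0.6359, -0.2872, 0.1202]
eef_rot: [-179.9, 0.1, 31.3]
force: [1.1, -0.3, -0.7]
width: 0.532
finger_force: 41.5
```

send_rows --pt "-0.4 -0.1 0" --pt "-0.8 -0.17 0" --pt "-0.9 -0.19 0" --pt "-0.9 -0.19 0" --pt "-0.9 -0.19 0" --pt "-0.9 -0.19 0" --pt "-0.7 -0.15 0" --pt "-0.29 -0.05 0" --yaw '[0, 0, 0, 0, 0, 0, 0, 0]'

```text
t: 16.87
tool_pos: [0.465, -0.3469, 0.1206]
eef_rot: [-179.9, 0.1, 30.8]
force: [0.1, -0.9, -0.6]
width: 0.528
finger_force: 41.5
```

```bash
python3 -c "
from plan import *
plan(469.6,-345.6,9,31)"
```

```text
now [ 465.  -346.9  120.6] [-1.799e+02  1.000e-01  3.080e+01] t 16.9 w 45.1 f [ 0.1 -0.9 -0.6] ff 41.5 q7 -30.0
shift now-yaw [0.15 0.04 3.72] turn units -0.03 (other way 29.97 ) shift after turn [0.15 0.04 3.72]
```

send_rows --pt "0 0 0.5" --pt "0 0 0.8" --pt "0 0 0.8" --pt "0 0 0.6" --pt "0 0 0.4" --pt "0 0 0.2" --pt "0 0 0" --pt "0 0 0" --yaw '[0, 0, 0, 0, 0, 0, 0, 0]'

```text
t: 17.53
tool_pos: [0.4694, -0.3454, 0.023]
eef_rot: [180.0, -0.0, 31.0]
force: [0.4, 0.2, -0.9]
width: 0.527
finger_force: 41.5
```

```bash
python3 -c "
from plan import *
plan(469.6,-345.6,9,31)"
```

```text
now [ 469.4 -345.4   23. ] [180.  -0.  31.] t 17.5 w 45.0 f [ 0.4  0.2 -0.9] ff 41.5 q7 -32.0
shift now-yaw [0.   0.01 0.47] turn units 0.01 (other way -29.99 ) shift after turn [0.   0.01 0.47]
```

Settled on target. Lower, release, retreat.

send_rows --pt "0 0 0.15" --pt "0 0 0.12" --pt "0 0 0.08" --pt "0 0 0.05" --pt "0 0 0.04" --pt "0 0 0.03" --pt "0 0 0" --pt "0 0 0" --yaw '[0, 0, 0, 0, 0, 0, 0, 0]'

```text
t: 18.2
tool_pos: [0.4689, -0.3454, 0.0088]
eef_rot: [180.0, 0.0, 31.0]
force: [-2.4, 1.2, 3.7]
width: 0.526
finger_force: 42.0
```

send_rows --pt "0 0 0" --pt "0 0 0" --pt "0 0 0" --pt "0 0 0" --pt "0 0 0" --pt "0 0 0" --pt "0 0 0" --pt "0 0 0" --yaw '[0, 0, 0, 0, 0, 0, 0, 0]' --gripper 85

```text
t: 18.87
tool_pos: [0.4689, -0.3454, 0.0084]
eef_rot: [180.0, -0.0, 31.0]
force: [0.1, 1.0, 0.3]
width: 0.996
finger_force: 0.0
```

send_rows --pt "0 0 -0.3" --pt "0 0 -0.6" --pt "0 0 -0.9" --pt "0 0 -0.9" --pt "0 0 -0.9" --pt "0 0 -0.9" --pt "0 0 -0.9" --pt "0 0 -0.6" --yaw '[0, 0, 0, 0, 0, 0, 0, 0]'

```text
t: 19.53
tool_pos: [0.4695, -0.3457, 0.1922]
eef_rot: [179.8, -0.1, 31.0]
force: [0.4, -0.1, 0.3]
width: 0.994
finger_force: 0.0
```

```bash
python3 -c "
from plan import *
plan(451.5,334,190,0)"
```

```text
now [ 469.5 -345.7  192.2] [ 1.798e+02 -1.000e-01  3.100e+01] t 19.5 w 84.9 f [ 0.4 -0.1  0.3] ff 0.0 q7 -30.0
shift now-yaw [ 11.16 -19.72   0.07] turn units 5.17 (other way -24.83 ) shift after turn [ -0.6  -22.66   0.07]
```

send_rows --pt "0.3 -0.53 0" --pt "0.5 -0.88 0" --pt "0.56 -0.98 0" --pt "0.56 -0.98 0" --pt "0.56 -0.98 0" --pt "0.56 -0.98 0" --pt "0.56 -0.98 0" --pt "0.56 -0.98 0" --yaw '[0, 0, 0, 0, 0, 0, 0, 0]'

```text
t: 20.2
tool_pos: [0.4628, -0.0921, 0.1892]
eef_rot: [179.9, -0.0, 31.0]
force: [0.8, -0.9, -0.4]
width: 0.998
finger_force: 0.0
```

send_rows --pt "0.56 -0.98 0" --pt "0.56 -0.98 0" --pt "0.56 -0.98 0" --pt "0.56 -0.98 0" --pt "0.56 -0.98 0" --pt "0.56 -0.98 0" --pt "0.56 -0.98 0" --pt "0.56 -0.98 0" --yaw '[0, 0, 0, 0, 0, 0, 0, 0]'

```text
t: 20.87
tool_pos: [0.4568, 0.1787, 0.1893]
eef_rot: [179.9, -0.1, 31.0]
force: [1.3, -0.0, -0.7]
width: 0.993
finger_force: 0.0
```

send_rows --pt "0.56 -0.98 0" --pt "0.56 -0.98 0" --pt "0.56 -0.98 0" --pt "0.5 -0.88 0" --pt "0.36 -0.73 0" --pt "0 0 0.5" --pt "0 0 0.5" --pt "0 0 0.5" --yaw '[0, 0, 0, 0, 0, 0, 0, 0]'

```text
t: 21.53
tool_pos: [0.4519, 0.334, 0.1435]
eef_rot: [180.0, -0.0, 31.1]
force: [-0.6, -1.5, -0.4]
width: 0.995
finger_force: 0.0
```

```bash
python3 - <<'E'
from fit import *
from plan import plan
plan(451.5,334,2,31)
c=cam("top")
fit(c,"rect",(469,-345),31,base=6)
cv2.imwrite("pics/c.png",cv2.resize(c["color"][140:290,100:440,::-1],None,fx=2.3,fy=2.3,interpolation=cv2.INTER_CUBIC))
E
```

```text
now [451.9 334.  143.5] [180.   -0.   31.1] t 21.5 w 84.9 f [-0.6 -1.5 -0.4] ff 0.0 q7 -111.0
shift now-yaw [-0.01 -0.01  4.72] turn units 0.01 (other way -29.99 ) shift after turn [-0.01 -0.01  4.72]
rect      x=468.3 y=-348.3 yaw=30.0 off=-1.1 rms=1.0 n=87
```

send_rows --pt "0 0 0.6" --pt "0 0 0.9" --pt "0 0 0.9" --pt "0 0 0.9" --pt "0 0 0.7" --pt "0 0 0.4" --pt "0 0 0.22" --pt "0 0 0.1" --yaw '[0, 0, 0, 0, 0, 0, 0, 0]'

```text
t: 22.25
tool_pos: [0.4522, 0.3334, 0.0019]
eef_rot: [180.0, 0.0, 31.0]
force: [-0.7, 0.8, 0.0]
width: 0.993
finger_force: 0.0
```

send_rows --pt "0 0 0" --pt "0 0 0" --pt "0 0 0" --pt "0 0 0" --pt "0 0 0" --pt "0 0 0" --pt "0 0 0" --pt "0 0 0" --yaw '[0, 0, 0, 0, 0, 0, 0, 0]' --gripper 40

```text
t: 22.92
tool_pos: [0.4528, 0.3341, 0.0035]
eef_rot: [180.0, -0.1, 31.0]
force: [-0.5, -0.5, 6.9]
width: 0.639
finger_force: 40.9
```

send_rows --pt "0 0 -0.2" --pt "0 0 -0.5" --pt "0 0 -0.9" --pt "0 0 -0.9" --pt "0 0 -0.9" --pt "0 0 -0.9" --pt "0 0 -0.7" --pt "0 0 -0.2" --yaw '[0, 0, 0, 0, 0, 0, 0, 0]'

```text
t: 23.58
tool_pos: [0.4532, 0.3347, 0.1623]
eef_rot: [180.0, -0.3, 31.0]
force: [-0.5, -0.4, -0.7]
width: 0.637
finger_force: 42.4
```

```bash
python3 -c "
from plan import *
plan(640.7,-122.9,160,31)"
```

```text
now [453.2 334.7 162.3] [180.   -0.3  31. ] t 23.6 w 54.4 f [-0.5 -0.4 -0.7] ff 42.4 q7 -111.0
shift now-yaw [-2.51 16.29  0.08] turn units 0.01 (other way -29.99 ) shift after turn [-2.5  16.29  0.08]
```

View pics/c.png

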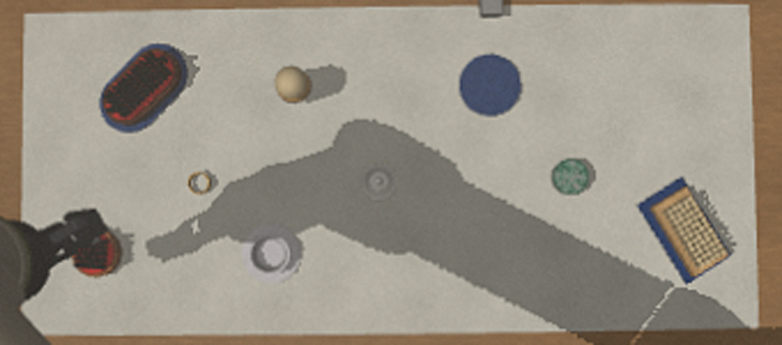

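send_rows --pt "-0.08 0.5 0" --pt "-0.14 0.9 0" --pt "-0.15 0.98 0" --pt "-0.15 0.98 0" --pt "-0.15 0.98 0" --pt "-0.15 0.98 0" --pt "-0.15 0.98 0" --pt "-0.15 0.98 0" --yaw '[0, 0, 0, 0, 0, 0, 0, 0]'

```text
t: 24.25
tool_pos: [0.5359, 0.1274, 0.1577]
eef_rot: [180.0, 0.0, 31.0]
force: [-0.1, 0.1, -0.6]
width: 0.633
finger_force: 42.4
```

send_rows --pt "-0.15 0.98 0" --pt "-0.15 0.98 0" --pt "-0.15 0.98 0" --pt "-0.15 0.98 0" --pt "-0.15 0.98 0" --pt "-0.15 0.98 0" --pt "-0.14 0.9 0" --pt "-0.14 0.9 0" --yaw '[0, 0, 0, 0, 0, 0, 0, 0]'

```text
t: 24.92
tool_pos: [0.6243, -0.0883, 0.1575]
eef_rot: [-180.0, 0.0, 31.0]
force: [-0.6, -0.1, -0.1]
width: 0.633
finger_force: 42.4
```

send_rows --pt "-0.12 0.8 0" --pt "-0.08 0.53 0.3" --pt "0 0 0.8" --pt "0 0 0.9" --pt "0 0 0.9" --pt "0 0 0.8" --pt "0 0 0.4" --pt "0 0 0.2" --yaw '[0, 0, 0, 0, 0, 0, 0, 0]'

```text
t: 25.58
tool_pos: [0.6381, -0.1233, 0.0262]
eef_rot: [-179.8, 0.1, 31.1]
force: [-1.3, -0.6, -0.1]
width: 0.635
finger_force: 42.5
```

```bash
python3 -c "
from plan import *
plan(640.7,-122.9,9.5,31)"
```

```text
now [ 638.1 -123.3   26.2] [-1.798e+02  1.000e-01  3.110e+01] t 25.6 w 54.3 f [-1.3 -0.6 -0.1] ff 42.5 q7 -64.0
shift now-yaw [0.08 0.03 0.56] turn units 0.01 (other way -29.99 ) shift after turn [0.08 0.03 0.56]
```

send_rows --pt "0 0 0.1" --pt "0 0 0.1" --pt "0 0 0" --pt "0 0 0" --pt "0 0 0" --pt "0 0 0" --pt "0 0 0" --pt "0 0 0" --yaw '[0, 0, 0, 0, 0, 0, 0, 0]'

```text
t: 26.25
tool_pos: [0.6398, -0.1241, 0.0232]
eef_rot: [180.0, -0.0, 31.0]
force: [-0.0, 0.6, -1.7]
width: 0.631
finger_force: 42.5
```

```bash
python3 -c "
from plan import *
plan(641.2,-122.9,9.2,31)"
```

```text
now [ 639.8 -124.1   23.2] [180.  -0.  31.] t 26.2 w 53.9 f [-0.   0.6 -1.7] ff 42.5 q7 -64.0
shift now-yaw [ 0.06 -0.01  0.47] turn units 0.0 (other way -30.0 ) shift after turn [ 0.06 -0.01  0.47]
```

send_rows --pt "0.06 -0.01 0.15" --pt "0 0 0.12" --pt "0 0 0.08" --pt "0 0 0.06" --pt "0 0 0.04" --pt "0 0 0.03" --pt "0 0 0" --pt "0 0 0" --yaw '[0, 0, 0, 0, 0, 0, 0, 0]'

```text
t: 26.92
tool_pos: [0.6408, -0.1228, 0.0096]
eef_rot: [-180.0, 0.0, 31.0]
force: [-8.6, 0.5, 12.8]
width: 0.637
finger_force: 43.8
```

send_rows --pt "0 0 0" --pt "0 0 0" --pt "0 0 0" --pt "0 0 0" --pt "0 0 0" --pt "0 0 0" --pt "0 0 0" --pt "0 0 0" --yaw '[0, 0, 0, 0, 0, 0, 0, 0]' --gripper 85

```text
t: 27.58
tool_pos: [0.6411, -0.1229, 0.0084]
eef_rot: [180.0, -0.0, 31.0]
force: [-0.0, -0.8, 0.7]
width: 0.997
finger_force: 0.0
```

send_rows --pt "0 0 -0.3" --pt "0 0 -0.6" --pt "0 0 -0.9" --pt "0 0 -0.9" --pt "0 0 -0.9" --pt "0 0 -0.9" --pt "0 0 -0.9" --pt "0 0 -0.6" --yaw '[0, 0, 0, 0, 0, 0, 0, 0]'

```text
t: 28.25
tool_pos: [0.6417, -0.1227, 0.1924]
eef_rot: [179.9, -0.2, 31.0]
force: [0.1, -0.0, -0.1]
width: 1.0
finger_force: 0.0
```

```bash
python3 -c "
from plan import *
plan(638.6,101.3,130,31)"
```

```text
now [ 641.7 -122.7  192.4] [179.9  -0.2  31. ] t 28.2 w 85.4 f [ 0.1 -0.  -0.1] ff 0.0 q7 -61.0
shift now-yaw [ 3.76 -6.45  2.08] turn units 0.01 (other way -29.99 ) shift after turn [ 3.76 -6.45  2.08]
```

send_rows --pt "0.25 -0.4 0" --pt "0.5 -0.86 0" --pt "0.58 -0.99 0" --pt "0.58 -0.99 0" --pt "0.58 -0.99 0" --pt "0.58 -0.99 0" --pt "0.48 -0.83 0" --pt "0.24 -0.4 0" --yaw '[0, 0, 0, 0, 0, 0, 0, 0]'

```text
t: 28.92
tool_pos: [0.6374, 0.1074, 0.1886]
eef_rot: [-179.9, -0.0, 31.3]
force: [-0.3, 1.0, -0.7]
width: 0.997
finger_force: 0.0
```

send_rows --pt "0 0 0.5" --pt "0 0 0.6" --pt "0 0 0.6" --pt "0 0 0.3" --pt "0 0 0" --pt "0 0 0" --pt "0 0 0" --pt "0 0 0" --yaw '[0, 0, 0, 0, 0, 0, 0, 0]'

```text
t: 29.58
tool_pos: [0.6394, 0.1017, 0.1298]
eef_rot: [180.0, -0.1, 31.0]
force: [-0.4, -0.0, -0.2]
width: 0.998
finger_force: 0.0
```

```bash
python3 - <<'E'
from fit import *
from plan import plan
plan(638.6,101.3,24,31)
for n in("top","scene"):
    c=cam(n); np.savez(n+"2.npz",**c)
    fit(c,"rect",(469,-345),31,base=6); fit(c,"oval",(643,281),135,base=6); fit(c,"round",(641,-123),31,base=6)
cv2.imwrite("pics/d.png",cv2.resize(c["color"][...,::-1],(784,588),interpolation=cv2.INTER_CUBIC))
E
```

```text
now [639.4 101.7 129.8] [ 1.8e+02 -1.0e-01  3.1e+01] t 29.6 w 85.2 f [-0.4 -0.  -0.2] ff 0.0 q7 -83.0
shift now-yaw [-0.03 -0.    3.53] turn units 0.0 (other way -30.0 ) shift after turn [-0.03 -0.    3.53]
rect      x=468.1 y=-348.3 yaw=30.4 off=-1.1 rms=1.0 n=86
oval      x=641.1 y=281.1 yaw=135.2 off=-2.1 rms=3.0 n=81
round     x=639.7 y=-124.7 yaw=16.2 off=-2.2 rms=0.8 n=56
rect      x=463.5 y=-350.4 yaw=27.8 off=0.0 rms=4.8 n=99
oval      x=641.2 y=280.6 yaw=133.6 off=-0.5 rms=2.3 n=131
round     x=639.1 y=-125.8 yaw=131.1 off=-0.5 rms=3.1 n=83
```

View pics/d.png

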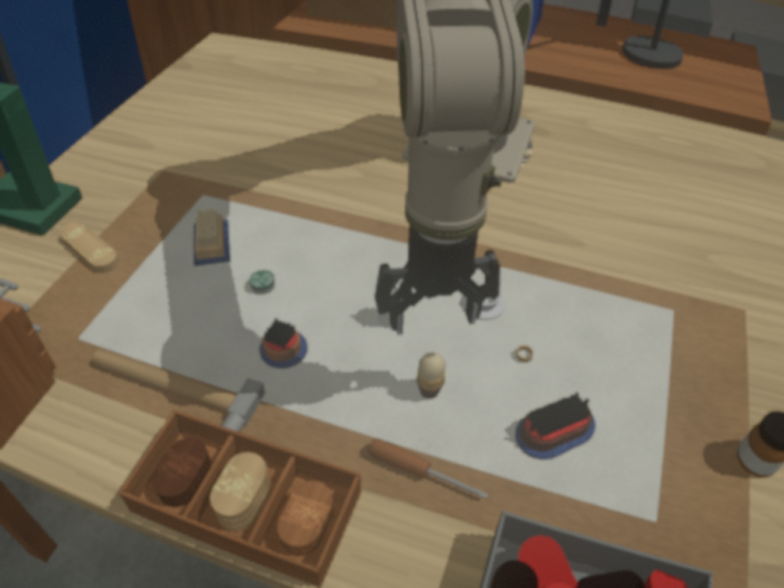

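Scene view: the oval brush (555,425), round brush (283,345) and rect brush (210,237) all sit on their pads. The taper brush (431,375) stands below the open gripper. Next I descend on it.

send_rows --pt "-0.03 0 0.5" --pt "0 0 0.6" --pt "0 0 0.7" --pt "0 0 0.7" --pt "0 0 0.5" --pt "0 0 0.3" --pt "0 0 0.15" --pt "0 0 0.05" --yaw '[0, 0, 0, 0, 0, 0, 0, 0]'

```text
t: 30.35
tool_pos: [0.638, 0.1011, 0.0232]
eef_rot: [-180.0, 0.0, 31.0]
force: [0.3, 0.1, 0.2]
width: 0.996
finger_force: 0.0
```

send_rows --pt "0 0 0" --pt "0 0 0" --pt "0 0 0" --pt "0 0 0" --pt "0 0 0" --pt "0 0 0" --pt "0 0 0" --pt "0 0 0" --yaw '[0, 0, 0, 0, 0, 0, 0, 0]' --gripper 28

```text
t: 31.02
tool_pos: [0.6385, 0.1013, 0.0245]
eef_rot: [180.0, -0.1, 31.0]
force: [-1.7, 0.5, 5.1]
width: 0.43
finger_force: 40.0
```

send_rows --pt "0 0 -0.1" --pt "0 0 -0.3" --pt "0 0 -0.6" --pt "0 0 -0.6" --pt "0 0 -0.4" --pt "0 0 -0.2" --pt "0 0 0" --pt "0 0 0" --yaw '[0, 0, 0, 0, 0, 0, 0, 0]'

```text
t: 31.68
tool_pos: [0.6378, 0.101, 0.0891]
eef_rot: [180.0, 0.0, 31.0]
force: [-0.2, -0.1, -1.1]
width: 0.43
finger_force: 40.1
```

```bash
python3 - <<'E'
from fit import *
from plan import plan
plan(447.8,131.6,110,31)
c=cam("scene")
cv2.imwrite("pics/e.png",cv2.resize(c["color"][180:310,240:400,::-1],None,fx=4,fy=4,interpolation=cv2.INTER_CUBIC))
E
```

```text
now [637.8 101.   89.1] [180.   0.  31.] t 31.7 w 36.8 f [-0.2 -0.1 -1.1] ff 40.1 q7 -84.0
shift now-yaw [-4.9  -4.14 -0.7 ] turn units 0.0 (other way -30.0 ) shift after turn [-4.9  -4.14 -0.7 ]
```

View pics/e.png

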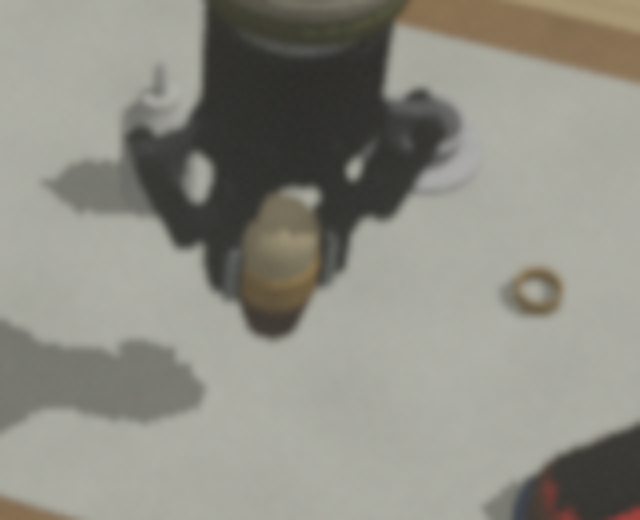

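send_rows --pt "-0.2 -0.17 -0.4" --pt "-0.6 -0.5 -0.3" --pt "-0.9 -0.76 0" --pt "-0.9 -0.76 0" --pt "-0.9 -0.76 0" --pt "-0.8 -0.68 0" --pt "-0.45 -0.38 0" --pt "-0.15 -0.13 0" --yaw '[0, 0, 0, 0, 0, 0, 0, 0]'

```text
t: 32.4
tool_pos: [0.4449, 0.1319, 0.1095]
eef_rot: [180.0, 0.1, 31.1]
force: [0.1, -0.8, -1.1]
width: 0.436
finger_force: 40.2
```

send_rows --pt "0 0 0.3" --pt "0 0 0.5" --pt "0 0 0.5" --pt "0 0 0.3" --pt "0 0 0" --pt "0 0 0" --pt "0 0 0" --pt "0 0 0" --yaw '[0, 0, 0, 0, 0, 0, 0, 0]'

```text
t: 33.07
tool_pos: [0.4487, 0.132, 0.063]
eef_rot: [180.0, -0.1, 31.0]
force: [0.4, 0.4, -0.3]
width: 0.431
finger_force: 40.2
```

```bash
python3 - <<'E'
from fit import *
from plan import plan
plan(448,131.7,30.5,31)
c=cam("scene")
cv2.imwrite("pics/f.png",cv2.resize(c["color"][150:260,280:420,::-1],None,fx=4,fy=4,interpolation=cv2.INTER_CUBIC))
c=cam("top")
cv2.imwrite("pics/g.png",cv2.resize(c["color"][190:300,150:290,::-1],None,fx=4,fy=4,interpolation=cv2.INTER_CUBIC))
E
```

```text
now [448.7 132.   63. ] [ 1.8e+02 -1.0e-01  3.1e+01] t 33.1 w 36.8 f [ 0.4  0.4 -0.3] ff 40.2 q7 -89.0
shift now-yaw [-0.02 -0.    1.08] turn units 0.0 (other way -30.0 ) shift after turn [-0.02 -0.    1.08]
```

View pics/f.png

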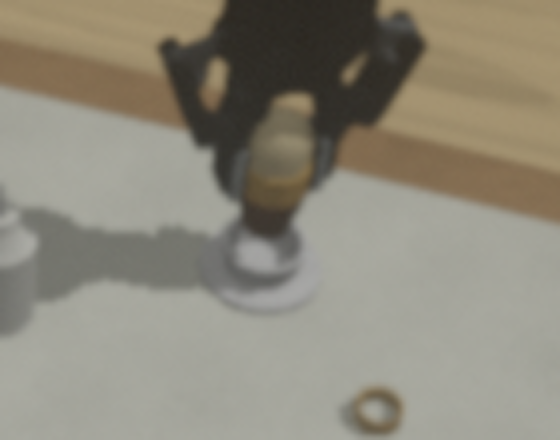

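send_rows --pt "-0.02 0 0.15" --pt "0 0 0.15" --pt "0 0 0.15" --pt "0 0 0.15" --pt "0 0 0.12" --pt "0 0 0.1" --pt "0 0 0.05" --pt "0 0 0" --yaw '[0, 0, 0, 0, 0, 0, 0, 0]'

```text
t: 33.83
tool_pos: [0.4472, 0.1315, 0.0359]
eef_rot: [-180.0, 0.0, 31.0]
force: [0.1, 0.1, -0.5]
width: 0.43
finger_force: 40.2
```

send_rows --pt "0 0 0.06" --pt "0 0 0.05" --pt "0 0 0.04" --pt "0 0 0.03" --pt "0 0 0.02" --pt "0 0 0" --pt "0 0 0" --pt "0 0 0" --yaw '[0, 0, 0, 0, 0, 0, 0, 0]'

```text
t: 34.5
tool_pos: [0.4475, 0.1315, 0.0304]
eef_rot: [180.0, -0.0, 31.0]
force: [-1.2, 0.4, 2.7]
width: 0.433
finger_force: 40.4
```

send_rows --pt "0 0 0" --pt "0 0 0" --pt "0 0 0" --pt "0 0 0" --pt "0 0 0" --pt "0 0 0" --pt "0 0 0" --pt "0 0 0" --yaw '[0, 0, 0, 0, 0, 0, 0, 0]' --gripper 85

```text
t: 35.17
tool_pos: [0.4475, 0.1315, 0.0303]
eef_rot: [180.0, -0.0, 31.0]
force: [-0.8, 0.1, 0.9]
width: 0.999
finger_force: 0.0
```

send_rows --pt "0 0 -0.2" --pt "0 0 -0.5" --pt "0 0 -0.8" --pt "0 0 -0.9" --pt "0 0 -0.9" --pt "0 0 -0.9" --pt "0 0 -0.9" --pt "0 0 -0.5" --yaw '[0, 0, 0, 0, 0, 0, 0, 0]'

```text
t: 35.83
tool_pos: [0.4482, 0.132, 0.2018]
eef_rot: [179.9, -0.2, 31.1]
force: [0.6, -0.4, 0.5]
width: 0.993
finger_force: 0.0
```

```bash
python3 - <<'E'
from fit import *
from plan import plan
plan(469.6,-345.6,190,31)
c=cam("top"); np.savez("top3.npz",**c)
P=cloud(c)*1000
# back-top face points only (z 21..27), outline by minAreaRect / circle
for k,g in(("rect",(469,-345)),("oval",(643,281)),("round",(641,-123))):
    s=(np.hypot(P[...,0]-g[0],P[...,1]-g[1])<70)&(P[...,2]>19)&(P[...,2]<48)
    Q=P[s][:,:2]
    rots=[]
    a=np.radians({"rect":31,"oval":135,"round":31}[k]); U=np.array([[np.cos(a),-np.sin(a)],[np.sin(a),np.cos(a)]])
    q=(Q-g)@U; lo,hi=np.percentile(q,1,axis=0),np.percentile(q,99,axis=0)
    print(k,"centre",(U@((lo+hi)/2)+g).round(1),"size",(hi-lo).round(1),"local",((lo+hi)/2).round(1))
cv2.imwrite("pics/i.png",cv2.resize(c["color"][210:280,360:430,::-1],None,fx=8,fy=8,interpolation=cv2.INTER_CUBIC))
cv2.imwrite("pics/j.png",cv2.resize(c["color"][130:280,120:440,::-1],None,fx=2.4,fy=2.4,interpolation=cv2.INTER_CUBIC))
Q=P[(np.hypot(P[...,0]-448,P[...,1]-132)<35)&(P[...,2]>30)];print("taper top",Q[:,2].max(),Q.mean(0))
E
```

```text
now [448.2 132.  201.8] [179.9  -0.2  31.1] t 35.8 w 84.8 f [ 0.6 -0.4  0.5] ff 0.0 q7 -82.0
shift now-yaw [-7.6  14.01  0.39] turn units 0.01 (other way -29.99 ) shift after turn [-7.59 14.01  0.39]
rect centre [ 467.9 -347.8] size [89.6 45.9] local [-2.4 -1.8]
oval centre [641.3 279.7] size [95.3 52.9] local [0.3 2.1]
round centre [ 639.  -124.4] size [50.7 49.9] local [-2.5 -0.1]
taper top 604.6786254691532 [446.78829437 132.2874017  580.83518584]
```

View pics/i.png

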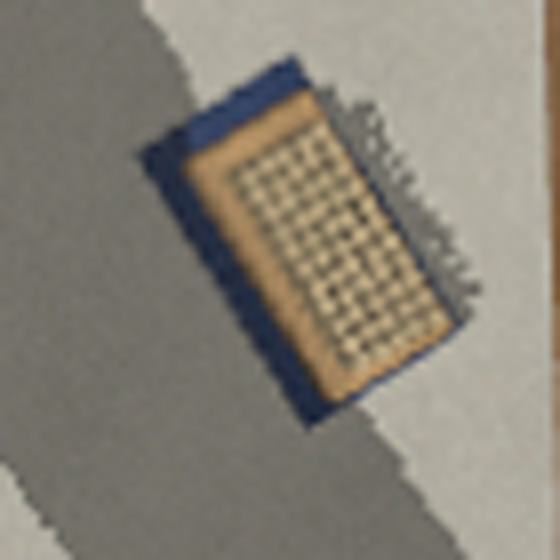

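View pics/j.png

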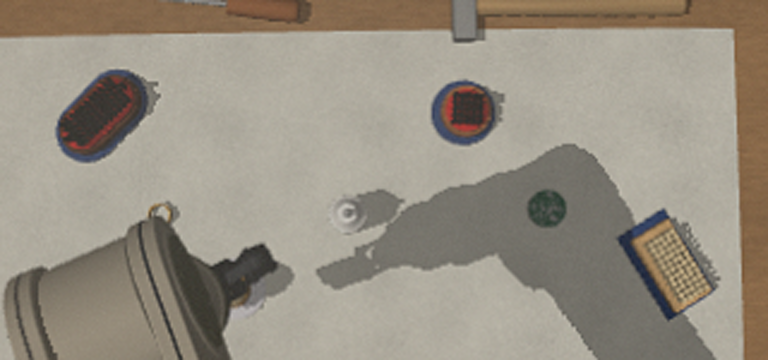

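```bash
python3 - <<'E'
from h import *
c=dict(np.load("top3.npz"))
def w(pts,h):
    p=(np.array(pts,float)+.5)/8-.5+[360,210]
    s=cv2.undistortPoints(p.reshape(-1,1,2),c["K"],np.array([c["k1"],0,0,0,0.])).reshape(-1,2)
    d=np.c_[s,np.ones(len(s))]@c["T"][:3,:3].T;o=c["T"][:3,3]*1000
    return o[:2]+d[:,:2]*((h-o[2])/d[:,2])[:,None]
for n,h,p in(("pad",5,[(140,152),(295,57),(312,428)]),("brush",24,[(188,158),(318,85),(338,405),(468,322)])):
    q=w(p,h); ctr=q.mean(0) if len(q)==4 else (q[1]+q[2])/2
    print(n,ctr.round(1),q.round(1).tolist(),np.linalg.norm(q[0]-q[1]).round(1),np.linalg.norm(q[0]-q[2]).round(1), np.degrees(np.arctan2(*(q[0]-q[2])[::-1])).round(1))
E
```

```text
pad [ 469.3 -346.4] [[500.0, -292.0], [530.9, -344.9], [407.7, -347.9]] 61.3 107.9 31.3
brush [ 469.4 -349.1] [[497.6, -303.2], [520.9, -346.9], [416.4, -351.2], [442.7, -395.1]] 49.5 94.3 30.6
```

Relative to its pad the rect brush sits about 2–3 mm off, and the others about 2 mm. The rect brush is cheap to mend, so I regrasp it and shift it slightly.

send_rows --pt "-0.25 0.5 0" --pt "-0.5 0.9 0" --pt "-0.53 0.98 0" --pt "-0.53 0.98 0" --pt "-0.53 0.98 0" --pt "-0.53 0.98 0" --pt "-0.53 0.98 0" --pt "-0.53 0.98 0" --yaw '[0, 0, 0, 0, 0, 0, 0, 0]'

```text
t: 36.55
tool_pos: [0.4587, -0.118, 0.1987]
eef_rot: [180.0, -0.0, 31.0]
force: [0.8, -0.1, -0.5]
width: 0.998
finger_force: 0.0
```

send_rows --pt "-0.53 0.98 0" --pt "-0.53 0.98 0" --pt "-0.53 0.98 0" --pt "-0.53 0.98 0" --pt "-0.53 0.98 0" --pt "-0.5 0.9 0" --pt "-0.4 0.7 0" --pt "-0.13 0.23 0" --yaw '[0, 0, 0, 0, 0, 0, 0, 0]'

```text
t: 37.22
tool_pos: [0.4671, -0.3505, 0.198]
eef_rot: [180.0, 0.1, 30.8]
force: [1.0, 0.5, -0.5]
width: 0.996
finger_force: 0.0
```

send_rows --pt "0 0 0.5" --pt "0 0 0.8" --pt "0 0 0.8" --pt "0 0 0.7" --pt "0 0 0.4" --pt "0 0 0" --pt "0 0 0" --pt "0 0 0" --yaw '[0, 0, 0, 0, 0, 0, 0, 0]'

```text
t: 37.88
tool_pos: [0.4693, -0.3466, 0.1039]
eef_rot: [179.9, -0.1, 31.0]
force: [0.3, -0.7, -0.1]
width: 0.996
finger_force: 0.0
```

```bash
python3 - <<'E'
from fit import *
from plan import plan
plan(468.9,-345.4,9,31)
c=cam("top")
fit(c,"round",(641,-123),31,base=6); fit(c,"oval",(643,281),135,base=6)
P=cloud(c)*1000
Q=P[(np.hypot(P[...,0]-448,P[...,1]-132)<35)&(P[...,2]>30)];print("taper top",np.percentile(Q[:,2],98),Q.mean(0))
Q=P[(np.hypot(P[...,0]-527,P[...,1]-5)<35)&(P[...,2]>20)];print("glue",Q[:,2].max(),Q.mean(0))
c=cam("scene")
cv2.imwrite("pics/k.png",cv2.resize(c["color"][120:330,230:450,::-1],None,fx=2.7,fy=2.7,interpolation=cv2.INTER_CUBIC))
E
```

```text
now [ 469.3 -346.6  103.9] [ 1.799e+02 -1.000e-01  3.100e+01] t 37.9 w 85.0 f [ 0.3 -0.7 -0.1] ff 0.0 q7 -31.0
shift now-yaw [ 0.01 -0.04  3.16] turn units 0.01 (other way -29.99 ) shift after turn [ 0.01 -0.04  3.16]
round     x=639.7 y=-124.6 yaw=22.4 off=-2.2 rms=0.8 n=56
oval      x=641.8 y=279.9 yaw=134.3 off=-1.5 rms=0.7 n=84
taper top 83.1202089553619 [448.43455322 126.87267713  71.2860463 ]
glue 101.18324858631445 [526.28410432   4.62460627  64.29615496]
```

View pics/k.png

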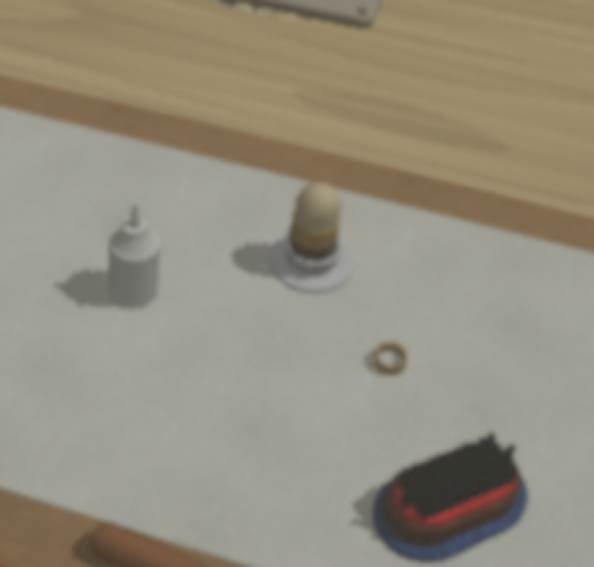

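The taper brush stands home in the cup at (315,225), with its top at 83 mm against 82 expected. The glue bottle stands at (133,260), and the oval brush is centred on its pad. Next I nudge the rect brush.

send_rows --pt "0 -0.03 0.5" --pt "0 0 0.7" --pt "0 0 0.7" --pt "0 0 0.6" --pt "0 0 0.35" --pt "0 0 0.2" --pt "0 0 0.1" --pt "0 0 0" --yaw '[0, 0, 0, 0, 0, 0, 0, 0]'

```text
t: 38.65
tool_pos: [0.4683, -0.3458, 0.0082]
eef_rot: [180.0, -0.0, 31.0]
force: [-0.2, -0.1, 0.2]
width: 0.995
finger_force: 0.0
```

send_rows --pt "0 0 0" --pt "0 0 0" --pt "0 0 0" --pt "0 0 0" --pt "0 0 0" --pt "0 0 0" --pt "0 0 0" --pt "0 0 0" --yaw '[0, 0, 0, 0, 0, 0, 0, 0]' --gripper 35

```text
t: 39.32
tool_pos: [0.4685, -0.346, 0.0087]
eef_rot: [179.9, -0.0, 31.0]
force: [-1.6, -0.2, 6.1]
width: 0.529
finger_force: 41.9
```

send_rows --pt "0 0 -0.1" --pt "0 0 -0.1" --pt "0 0 0" --pt "0.04 -0.03 0" --pt "0.04 -0.02 0" --pt "0 0 0" --pt "0 0 0" --pt "0 0 0" --yaw '[0, 0, 0, 0, 0, 0, 0, 0]'

```text
t: 39.98
tool_pos: [0.4692, -0.343, 0.0137]
eef_rot: [-180.0, 0.0, 31.0]
force: [0.5, -0.1, -1.2]
width: 0.531
finger_force: 41.1
```

```bash
python3 -c "
from plan import *
plan(470.1,-342.8,9,31)"
```

```text
now [ 469.2 -343.    13.7] [-180.    0.   31.] t 40.0 w 45.4 f [ 0.5 -0.1 -1.2] ff 41.1 q7 -33.0
shift now-yaw [0.03 0.01 0.16] turn units 0.01 (other way -29.99 ) shift after turn [0.03 0.01 0.16]
```

send_rows --pt "0.02 0 0.05" --pt "0 0 0.05" --pt "0 0 0.03" --pt "0 0 0.03" --pt "0 0 0.01" --pt "0 0 0" --pt "0 0 0" --pt "0 0 0" --yaw '[0, 0, 0, 0, 0, 0, 0, 0]'

```text
t: 40.65
tool_pos: [0.4697, -0.3428, 0.0088]
eef_rot: [180.0, 0.0, 31.0]
force: [-1.5, 0.4, 2.1]
width: 0.528
finger_force: 41.4
```

send_rows --pt "0 0 0" --pt "0 0 0" --pt "0 0 0" --pt "0 0 0" --pt "0 0 0" --pt "0 0 0" --pt "0 0 0" --pt "0 0 0" --yaw '[0, 0, 0, 0, 0, 0, 0, 0]' --gripper 85

```text
t: 41.32
tool_pos: [0.4698, -0.3428, 0.0087]
eef_rot: [180.0, -0.0, 31.0]
force: [0.7, 0.2, -0.2]
width: 0.995
finger_force: 0.0
```

send_rows --pt "0 0 -0.3" --pt "0 0 -0.6" --pt "0 0 -0.9" --pt "0 0 -0.9" --pt "0 0 -0.9" --pt "0 0 -0.9" --pt "0 0 -0.9" --pt "0 0 -0.6" --yaw '[0, 0, 0, 0, 0, 0, 0, 0]'

```text
t: 41.98
tool_pos: [0.4704, -0.343, 0.1925]
eef_rot: [179.8, -0.1, 31.0]
force: [0.7, -0.3, -0.1]
width: 1.001
finger_force: 0.0
```

send_rows --pt "-0.8 0 -0.5" --pt "-0.8 0.4 0" --pt "-0.8 0.6 0" --pt "-0.8 0.6 0" --pt "-0.6 0.6 0" --pt "0 0 0" --pt "0 0 0" --pt "0 0 0" --yaw '[0, 0, 0, 0, 0, 0, 0, 0]'

```text
t: 42.65
tool_pos: [0.4066, -0.4572, 0.2041]
eef_rot: [-180.0, -0.0, 31.1]
force: [-0.0, 0.5, -0.3]
width: 0.996
finger_force: 0.0
```

```bash
python3 - <<'E'
from fit import *
from plan import plan
c=cam("top")
fit(c,"rect",(469,-345),31,base=6)
cv2.imwrite("pics/l.png",cv2.resize(c["color"][130:290,120:440,::-1],None,fx=2.4,fy=2.4,interpolation=cv2.INTER_CUBIC))
E
```

```text
rect      x=469.5 y=-345.1 yaw=30.3 off=-1.1 rms=1.0 n=87
```

View pics/l.png

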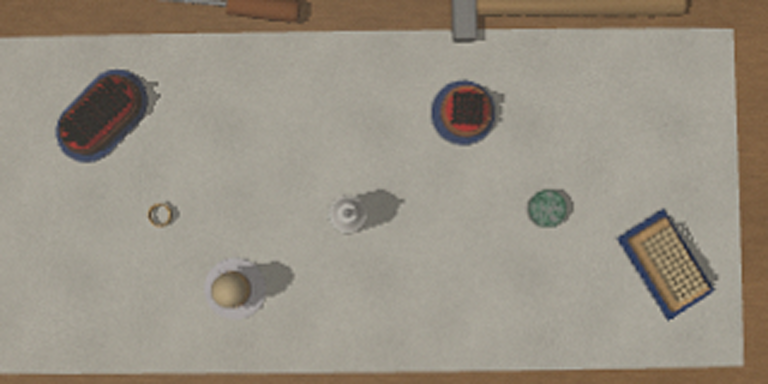

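The rect brush (665,265) now lies within 1 mm of its pad centre, with the oval (102,113), round (465,110), cup (232,290) and glue bottle (348,213) all in order. I am handing it in.

```bash
python3 -c "
from cell import ctrl
print(ctrl.finish_job())"
```

```text
the job is handed in; nothing more can be done
None
```

I handed the job in at about 43 s of the 106 s allowed: all three flat brushes are bristles up on their pads, within about 2 mm of centre by camera, the tapered brush is fully home in the cup, and the glue bottle is still standing; no verdict was returned.

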